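Hang the rinsed basket to drain

TASK

Put the drip tray flat on the table, centred under the stand's snap hook and square with it. Then hang the draining basket on the hook: bring the middle of its top bar over the hook's mouth and push it down past the sprung gate until the gate snaps shut above it, and leave it hanging still over the tray. Keep the basket upright and leave the wash bottle, flask, beaker and the clamp at the back right where they are.

Things in the scene. Friction and masses are not known exactly. Their poses are not given: they have to be found in the camera images.
- hook_seat (a point): Seat of the upturned snap hook on a fixed stand: where the bar's centre rests in the bowl, 215 mm above the table. z up; x level, from the hook's nose towards the stand's post; y across the hook. The J of 10 mm steel bar lies in the x-z plane; its mouth opens upwards, clear gap 36 mm between nose (x = -23 mm) and shank (x = +23 mm, top 50 mm above the seat). Underside 16 mm below the seat.
- nose_tip (a point): Top of the hook's upright nose, 52 mm above the seat and 23 mm from it on the side away from the post. Axes as the seat's.
- post_top (a point): Top of the stand's post (14 mm thick rod), 105 mm from the seat in the seat's +x, 25 mm above it. A 10 mm rod joins it to the shank 10 mm above the seat; a 30 mm clamp block sits on the post there. The stand's blue foot plate (14 mm high, 180 mm wide in y) begins 80 mm from below the seat in +x. Axes as the seat's.
- gate (a joint): Hook's brass gate: flap 36 long, 9 wide, 5 mm thick, closing the mouth, hinged on the shank 42 mm above the seat, free end inside the nose. 0 = shut (level), grows to 1.4 rad as it swings down into the hook; cannot swing up. Sprung shut: 1 N at its end starts it, 3 to 4 N opens it fully. A bar pushed down the mouth passes it 8 to 20 mm above the seat; it then snaps shut above the bar.
- bail_mid (a point): Middle of the basket's rigid top bar: 10 x 10 mm section, 146 mm long along its y, carried by thin uprights at its ends; its centre is 150 mm above the basket's underside, 100 mm above the rim, free space between. z up, x across the bar. Either half can be gripped from above across x, about 45 mm from the middle, leaving the middle free for the hook.
- basket: The draining basket: steel wire, 84 mm (x) x 146 mm (y), rim 50 mm high, with three capped glass bottles fixed in it, 0.22 to 0.4 kg, standing loose on the table at the start. Origin: centre of its underside; axes as the bar's.
- tray_mid (a point): Centre of the aluminium drip tray (120 mm along its x, 170 mm along its y, rim 18 mm high, walls and floor 4-5 mm thick, about 0.25 kg), 9 mm above its underside. It lies loose on the table at the start; z up.
- tray_handle (a point): Handle of the drip tray: a straight upright flat bar 14 mm thick in y, from 4 to 34 mm above the table, running out from the middle of the tray's -x wall to 145 mm from the tray's centre. Origin 118 mm from the tray's centre, 24 mm above its underside, a good place to grip across y from above; axes as the tray's. The tray slides easily when led by it.
- wash_bottle_mid (a point): White wash bottle with orange cap and spout, 62 mm across, 172 mm tall. It lies loose on the table and is to be left alone; origin at 60 mm above its foot.
- flask_mid (a point): Conical glass flask, 84 mm across, 120 mm tall. It lies loose on the table and is to be left alone; origin at 50 mm above its foot.
- beaker_mid (a point): Glass beaker, 80 mm across, 90 mm tall. It lies loose on the table and is to be left alone; origin at half its height.
- clamp_mid (a point): Steel laboratory clamp with a rod, 200 mm long along its x, 24 mm high, lying behind and to the right. It lies loose on the table and is to be left alone; origin at the middle, 12 mm up.

How it is judged (in metres and radians):
On the way, in this order (a step that is already met when the one before it is completed fails the run):
1. the drip tray lies in place under the hook, the basket not yet on the hook (horizontal distance between tray_mid and hook_seat below 0.025 m and angle between the x axis of tray_mid and the x axis of hook_seat, either way round below 0.26 rad and height (world z) of tray_mid below 0.014 m and angle between tray_mid's own z axis and vertical below 0.1 rad and x of tray_handle in the frame of hook_seat below -0.05 m and distance between bail_mid and hook_seat above 0.08 m), for 0.2 s.
2. the basket's bar, between nose and shank, pushes the gate open (value of joint gate above 0.5 rad and x of bail_mid in the frame of hook_seat between -0.018 and 0.018 m and y of bail_mid in the frame of hook_seat between -0.03 and 0.03 m and z of bail_mid in the frame of hook_seat between -0.005 and 0.05 m), for 0.02 s.
At the end, for the whole second after the job is handed in: Tray flat on the table, centre within 25 mm of below the hook seat, square within 15 degrees, handle away from the post; bar in the bowl (18 mm across, 30 mm along, -8 to 12 mm in height from the seat), gate shut (under 0.1 rad), basket upright within 11 degrees and slower than 60 mm/s (horizontal distance between tray_mid and hook_seat below 0.025 m and angle between the x axis of tray_mid and the x axis of hook_seat, either way round below 0.26 rad and height (world z) of tray_mid below 0.014 m and angle between tray_mid's own z axis and vertical below 0.1 rad and x of tray_handle in the frame of hook_seat below -0.05 m and x of bail_mid in the frame of hook_seat between -0.018 and 0.018 m and y of bail_mid in the frame of hook_seat between -0.03 and 0.03 m and z of bail_mid in the frame of hook_seat between -0.008 and 0.012 m and value of joint gate below 0.1 rad and angle between bail_mid's own z axis and vertical below 0.2 rad and linear speed of basket below 0.06 m/s); the robot touches nothing.
It fails at once if the basket is tipped more than 35 degrees (angle between bail_mid's own z axis and vertical above 0.61 rad).
It fails at once if the wash bottle, flask, beaker or rear clamp is moved more than 30 mm (distance of any of wash_bottle_mid, flask_mid, beaker_mid, clamp_mid from where it was at the start of the episode above 0.03 m).
It also fails if it takes over 69 s, if anything falls off the work surface, if the arm or the gripper's body presses on something with over 40 N, if the wrist force passes 120 N, or if a joint passes its speed limit or range.

ROBOT

A 6-joint arm with a two-finger parallel gripper is mounted at the origin on the work surface. World frame = base frame: x ahead of the robot, y to its left, z up, the work surface at z = 0. Lengths are in m, angles in degrees, forces in N, time in s.
With the tool pointing down it reaches from about 0.35 to 0.775 m from the base axis. Payload 7.3 kg.
Tool frame: the origin (TCP) lies midway between the tips of the shut fingers; the grasp point (between the pads) lies r.pinch_z behind it (r.pinch_z is the distance from the TCP to the grasp point, in m); z points along the fingers, y is the line along which they close (so a half turn about z gives the same grasp; the last joint's range is limited). The gripper opens to 92 mm and grips with 3 to 60 N. Pads are 19 mm wide; open, the fingers measure 130 mm over their backs; the gripper's body (75 mm by 190 mm) begins 47 mm behind the grasp point.
Start: joints at [58.213, 19.595, 87.324, -0, 73.075, -8.365], TCP at [0.209, 0.482, 0.227] pointing down, gripper open.
Joint ranges: [-145.02, 145.02], [-44.19, 115.74], [2.07, 154.8], [-57.11, 237.11], [16.16, 152.29], [-177.93, 177.93]. Speed limits (degrees/s): [147.25, 147.25, 180, 180, 180, 180].

INTERFACE

Orientations are given as [roll, pitch, yaw] about the fixed x, y, z axes, in that order (R = Rz(yaw) Ry(pitch) Rx(roll)).
In Python, from cell import r, snapshot, job_done gives the robot as it stands.
- The arm moves only by the tool arm_command, never from a script. Its argument "targets" is a list of rows, each an object of numbers: "dx", "dy", "dz": the shift along the world's x, y, z each as a share of 0.3 m, from -1 to 1; "spin": the turn about the world's z as a share of pi rad, from -1 to 1; "jaw": the closure, from 0 (fully open) to 1 (shut). A call has 1 to 8 rows; each row is the pose to reach, as a shift and turn from the pose commanded when the call began, turning the shorter way round; what a row does not reach only later rows make up. A row lasts 1/12 s, in which the tool goes at most 41.7 mm and 7.16 degrees, less where a joint would pass 70% of its speed; a pose out of reach is approached as far as the arm can. A call with a number of a shift or a turn outside -1 to 1 is refused whole. A call with a gripper value outside its range is refused whole. The fingers move at their own pace and stop on an object; "squeeze" is the grip in N (left out, the last holds). Time passes only in rows, so rows that repeat a pose let the fingers close. It gives the time, the measured TCP pose, the force, the opening and the grip force at its end, in the units of the state.
- r.observe(): the state, without advancing time (a new reading comes with each control period).
- snapshot(name): name is "side" or "top"; returns a dict with "pixels" (480x640x3 uint8, blue, green, red), "vertical_fov" (degrees; the focal length in pixels is half the picture's height over the tangent of half this angle, whatever the lens; pixels are square), "cx", "cy" (the principal point, pixels), "world_from_camera" (4x4, takes a point from camera to world coordinates). Camera axes: x right, y down, z forward; pixel columns grow to the right and rows downward; lengths in m; the calibration is good to about 2 mm. A picture is of the moment at which its call begins. There is no depth.
- job_done(): hands the job in; it is judged then, once.
The state is a dict: "t": time; "q": joint angles; "joint_velocities": joint speeds; "tau": joint torques, N m; "ee_pos": TCP position; "ee_rot": TCP orientation; "ft_force": force on the tool from outside, world axes, zero at the start; "wrist_torque": the same for the moment, N m; "gripper_width": finger opening in m; "gripper_force": force on a finger pad.
Only numpy, scipy, OpenCV 4.12 (cv2) and the standard library are available. Lean on these libraries where they do the work, as an engineer would, in place of code of your own. Each camera call takes 0.05 s, during which the arm holds its last target. There are 200 camera calls.

## Working session

There is one attempt and no reset: what is moved stays moved. The work goes in short steps, Python scripts to look and compute and a tool call to move; the robot and the scene stay as the last step left them, time stands still between calls to the robot, and variables do not carry over. Pictures are saved under pics/ and viewed, at most 10 in all, crops included, and the job is handed in when it is done.

Besides the shell and the picture viewer there is one more tool, called after "Request:" as name([rows], argument=value, ...), one row to a line, values as JSON. arm_command: Moves the arm, as the interface text tells. Shift numbers are shares of 0.3 m and turn numbers shares of pi rad, none past 1 either way. Its arguments: {"type":"object","properties":{"targets":{"type":"array"},"squeeze":{"type":"number"}},"required":["targets"]}

```bash
mkdir -p pics; ls
cat > h.py <<'E'
import numpy as np, cv2
from cell import r, snapshot, job_done
def shot(n,f):
    s=snapshot(n); cv2.imwrite(f'pics/{f}.png',s['pixels']); return s
def ray(s,u,v):
    f=240/np.tan(np.radians(s['vertical_fov'])/2); T=np.array(s['world_from_camera'])
    return T[:3,3],T[:3,:3]@np.array([(u-s['cx'])/f,(v-s['cy'])/f,1])
def onz(s,u,v,z):
    o,d=ray(s,u,v); return o+d*(z-o[2])/d[2]
def proj(s,p):
    f=240/np.tan(np.radians(s['vertical_fov'])/2); T=np.array(s['world_from_camera'])
    c=T[:3,:3].T@(np.array(p)-T[:3,3]); return c[0]/c[2]*f+s['cx'],c[1]/c[2]*f+s['cy']
def tri(s1,p1,s2,p2):
    o1,d1=ray(s1,*p1);o2,d2=ray(s2,*p2)
    A=np.c_[d1,-d2];k=np.linalg.lstsq(A,o2-o1,rcond=None)[0]
    a=o1+d1*k[0];b=o2+d2*k[1]; return (a+b)/2,np.linalg.norm(a-b)
E
python3 - <<'E'
from h import *
import pickle
S={n:shot(n,n+'0') for n in('top','side')}
pickle.dump(S,open('s0.pkl','wb'))
for s in S.values(): print(s['vertical_fov'],s['cx'],s['cy'],np.round(s['world_from_camera'],3))
print(r.observe(),r.pinch_z)
E
```

```text
pics
49.73445184231155 316.4578066361386 243.86382057593093 [[-0.017 -0.994  0.107  0.465]
 [-1.     0.018  0.014 -0.036]
 [-0.016 -0.107 -0.994  1.377]
 [ 0.     0.     0.     1.   ]]
57.919538641357114 318.93335609528623 234.20812153859663 [[ 0.901 -0.258  0.35   0.259]
 [-0.434 -0.495  0.753 -0.674]
 [-0.021 -0.83  -0.557  0.645]
 [ 0.     0.     0.     1.   ]]
{'t': 0.1, 'q': array([ 5.82148475e+01,  1.96342775e+01,  8.73725287e+01, -7.89193601e-05,
        7.30747239e+01, -8.36388472e+00]), 'joint_velocities': array([ 0.01268049, -0.08202204, -0.07535912,  0.0952421 , -0.18656988,
        0.00327648]), 'tau': array([ 1.64478413e-03, -4.31998336e+01, -2.44696122e+01,  7.18207425e-02,
        5.24150231e-02,  7.79086832e-06]), 'ee_pos': array([0.20845376, 0.48143963, 0.22609315]), 'ee_rot': array([-1.79919326e+02, -1.17846583e-02,  1.56578747e+02]), 'ft_force': array([-0.41251112,  0.61799342,  0.20689606]), 'wrist_torque': array([ 0.03545548, -0.06059435,  0.00692113]), 'gripper_force': 0.0, 'gripper_width': 0.09193690574739996} 0.0188
```

View pics/top0.png

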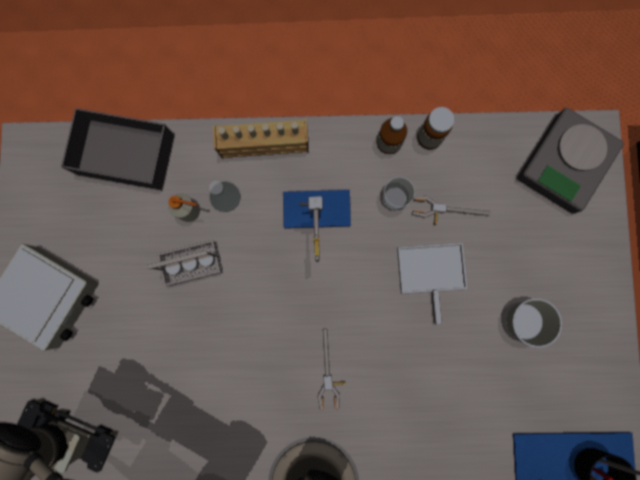

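View pics/side0.png

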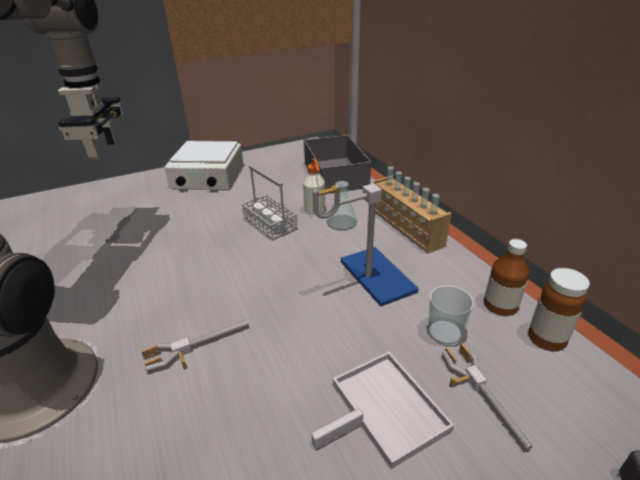

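Top view: tray at (432,268) with its handle at (437,322), hook and stand at (317,205–255), basket at (190,263), wash bottle and flask just behind it, beaker (397,195), rear clamp (450,210). I'll enlarge these for precise pixels.

Run:
```python
import cv2,numpy as np
t=cv2.imread('pics/top0.png');s=cv2.imread('pics/side0.png')
g=lambda im:np.uint8(255*(im/255.)**.6)
a=cv2.resize(g(t[170:290,140:340]),None,fx=4,fy=4,interpolation=cv2.INTER_CUBIC)
b=cv2.resize(g(s[150:300,230:430]),None,fx=4,fy=4,interpolation=cv2.INTER_CUBIC)
cv2.imwrite('pics/c1.png',a);cv2.imwrite('pics/c2.png',b)
```

```text
(no output)
```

View pics/c1.png

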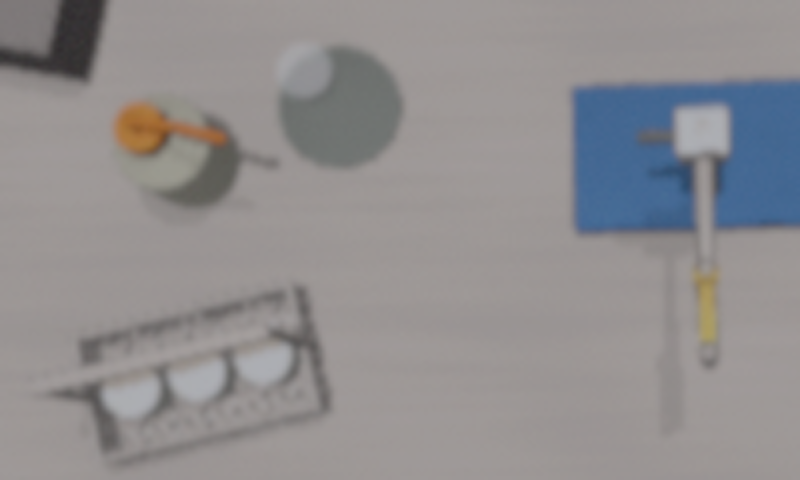

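View pics/c2.png

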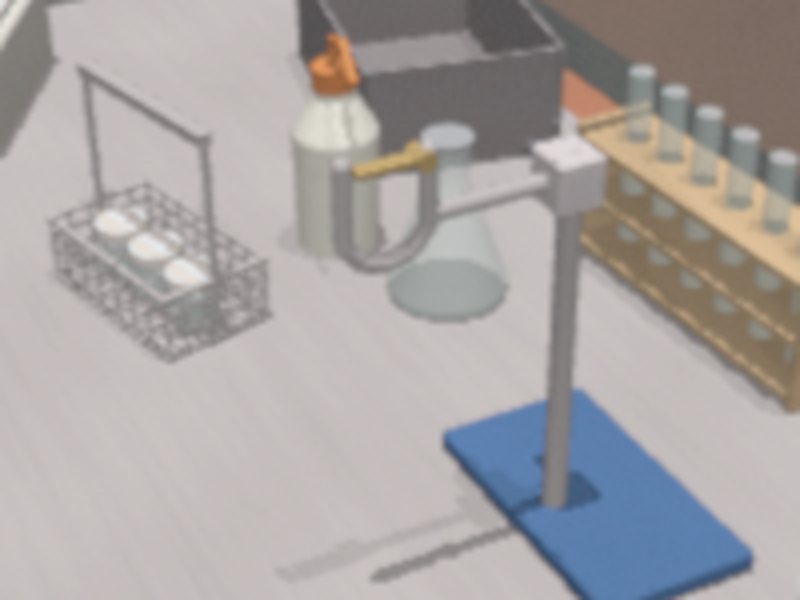

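c1: nose top at about (709,352), clamp block (702,130), bar ends (35,388)/(272,332). c2: nose top (341,162), bar ends (83,70)/(207,137). Next I'll turn these into positions and find the tray with a mask.

Run:
```python
from h import *
import pickle
S=pickle.load(open('s0.pkl','rb'));t,s=S['top'],S['side']
c1=lambda U,V:((U+.5)/4-.5+140,(V+.5)/4-.5+170)
c2=lambda U,V:((U+.5)/4-.5+230,(V+.5)/4-.5+150)
np.set_printoptions(precision=4,suppress=True)
print('nose',onz(t,*c1(709,353),.267),tri(t,c1(709,353),s,c2(341,162)))
print('block',onz(t,*c1(702,130),.240)); print('shank',onz(t,*c1(706,268),.265))
print('barL',onz(t,*c1(35,388),.155),tri(t,c1(35,388),s,c2(83,70)))
print('barR',onz(t,*c1(272,332),.155),tri(t,c1(272,332),s,c2(207,137)))
print('basket base corners',[onz(t,*c1(*p),.05) for p in[(80,340),(300,288),(328,408),(110,462)]])
hsv=cv2.cvtColor(t['pixels'],cv2.COLOR_BGR2HSV)
b=cv2.inRange(hsv,(100,120,40),(125,255,255));b[:,400:]=0;b[300:]=0
c=max(cv2.findContours(b,0,2)[0],key=cv2.contourArea);R=cv2.minAreaRect(c)
print('foot',[onz(t,*p,.014) for p in cv2.boxPoints(R)])
g=t['pixels'].min(2).astype(int)
print(g[268,380:485:2]);print(g[235:300,415]);print(g[305,425:447],g[318,428:446])
```

```text
nose [ 0.5544 -0.0206  0.267 ] (array([ 0.5554, -0.0208,  0.2628]), np.float64(0.0015605243247745783))
block [ 0.6811 -0.0184  0.24  ]
shank [ 0.6006 -0.0197  0.265 ]
barL [0.5497 0.3814 0.155 ] (array([0.5505, 0.3854, 0.1432]), np.float64(7.16472120772136e-05))
barR [0.5805 0.2404 0.155 ] (array([0.5826, 0.241 , 0.1501]), np.float64(0.003440026843996996))
basket base corners [array([0.5874, 0.3886, 0.05  ]), array([0.6186, 0.2462, 0.05  ]), array([0.5407, 0.2278, 0.05  ]), array([0.5085, 0.368 , 0.05  ])]
foot [array([0.7536, 0.0707, 0.014 ]), array([ 0.7555, -0.1049,  0.014 ]), array([ 0.6601, -0.1055,  0.014 ]), array([0.658 , 0.0688, 0.014 ])]
[106 106 106 105 105 105 104 105 103  89 118 133 133 133 133 133 133 134
 133 134 134 133 133 134 133 133 134 133 134 134 133 133 133 133 133 133
 133 133 133 133 131  89 114 111 107 107 107 106 106 107 106 106 106]
[105 105 105 103 103 104 104 104 104 106 110 115 116 120 128 132 134 133
 134 133 134 134 133 133 133 133 134 134 133 133 134 133 134 134 133 133
 134 134 133 133 134 134 133 133 134 133 133 133 134 134 133 134 133 133
 130 127 121 113 106 104 103 104 103 105 104]
[102 101 102 101 100  95  80  57  50  81 116 131 133 131 122 111 103 103
 103 103 103 102] [104 103 103  98  82  59  47  74 111 129 133 131 122 106 101 103 104 104]
```

Run:
```python
import cv2,numpy as np
t=cv2.imread('pics/top0.png')
a=cv2.resize(np.uint8(255*(t[190:340,380:520]/255.)**.6),None,fx=4,fy=4,interpolation=cv2.INTER_CUBIC)
cv2.imwrite('pics/c3.png',a)
```

```text
(no output)
```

View pics/c3.png

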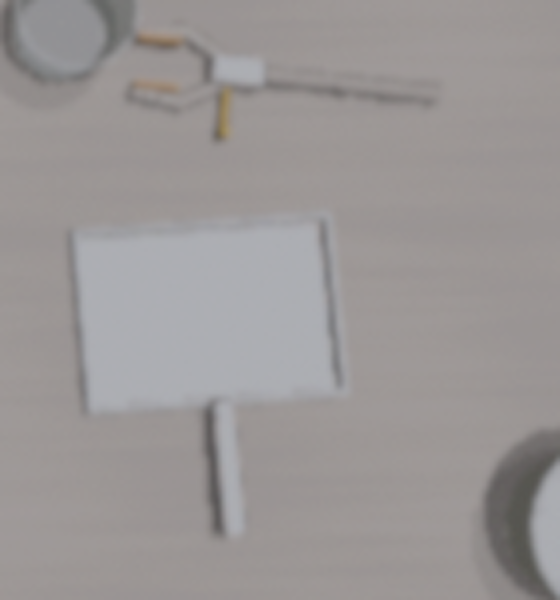

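c3: tray rim corners (72,230),(332,215),(347,390),(87,413); handle runs from (222,400) to (232,535). The beaker is at top-left, so the tray should slide sideways first and forward after that.

Run:
```python
from h import *
import pickle
S=pickle.load(open('s0.pkl','rb'));t,s=S['top'],S['side']
np.set_printoptions(precision=4,suppress=True)
c3=lambda U,V:((U+.5)/4-.5+380,(V+.5)/4-.5+190)
c1=lambda U,V:((U+.5)/4-.5+140,(V+.5)/4-.5+170)
P=np.array([onz(t,*c3(*p),.018)[:2] for p in[(72,230),(332,215),(347,390),(87,413)]])
print(P,P.mean(0),[np.linalg.norm(P[i]-P[i-1]) for i in range(4)])
yv=(P[0]-P[1])+(P[3]-P[2]);print('yaw from y edges',np.degrees(np.arctan2(-yv[0],yv[1])))
xv=(P[0]-P[3])+(P[1]-P[2]);print('yaw from x edges',np.degrees(np.arctan2(xv[1],xv[0])))
h0,h1=onz(t,*c3(222,403),.034)[:2],onz(t,*c3(232,535),.034)[:2];print('handle',h0,h1,np.degrees(np.arctan2(*(h0-h1)[::-1])))
print('beaker foot',onz(t,*c3(52,50),.0),onz(t,*c3(60,30),.09))
print('flask',onz(t,*c1(340,107),0),'bottle',onz(t,*c1(140,128),.15))
print(r.observe()['ee_pos'],r.observe()['ee_rot'])
```

```text
[[ 0.5989 -0.23  ]
 [ 0.6057 -0.4007]
 [ 0.491  -0.4051]
 [ 0.4789 -0.2358]] [ 0.5436 -0.3179] [np.float64(0.12009379117935538), np.float64(0.17083646235824312), np.float64(0.11477214833110656), np.float64(0.16975466805357095)]
yaw from y edges 3.175301069856932
yaw from x edges 2.476275614063278
handle [ 0.4837 -0.3203] [ 0.3996 -0.3232] 1.993532672826135
beaker foot [ 0.7226 -0.2232  0.    ] [ 0.7184 -0.2164  0.09  ]
flask [0.7473 0.2302 0.    ] bottle [0.7061 0.3222 0.15  ]
[0.2085 0.4814 0.2261] [-179.9193   -0.0118  156.5787]
```

Request:
arm_command([
  {"dx": 0.667, "dy": -0.8, "dz": 0, "spin": 0.145, "jaw": 0.3},
  {"dx": 0.667, "dy": -0.8, "dz": 0, "spin": 0.145, "jaw": 0.3},
  {"dx": 0.667, "dy": -0.8, "dz": 0, "spin": 0.145, "jaw": 0.3},
  {"dx": 0.667, "dy": -0.8, "dz": 0, "spin": 0.145, "jaw": 0.3},
  {"dx": 0.667, "dy": -0.8, "dz": 0, "spin": 0.145, "jaw": 0.3},
  {"dx": 0.667, "dy": -0.8, "dz": 0, "spin": 0.145, "jaw": 0.3},
  {"dx": 0.667, "dy": -0.8, "dz": 0, "spin": 0.145, "jaw": 0.3},
  {"dx": 0.667, "dy": -0.8, "dz": 0, "spin": 0.145, "jaw": 0.3},
])

```text
t: 0.77
ee_pos: [0.4096, 0.2399, 0.2266]
ee_rot: [-180.0, -0.0, -177.3]
ft_force: [1.3, -0.1, -0.4]
gripper_width: 0.0641
gripper_force: 0.0
```

Request:
arm_command([
  {"dx": 0.05, "dy": -0.99, "jaw": 0.3},
  {"dx": 0.05, "dy": -0.99, "jaw": 0.3},
  {"dx": 0.05, "dy": -0.99, "jaw": 0.3},
  {"dx": 0.05, "dy": -0.99, "jaw": 0.3},
  {"dx": 0.05, "dy": -0.99, "jaw": 0.3},
  {"dx": 0.05, "dy": -0.99, "jaw": 0.3},
  {"dx": 0.05, "dy": -0.99, "jaw": 0.3},
  {"dx": 0.05, "dy": -0.99, "jaw": 0.3},
])

```text
invalid input
```

Request:
arm_command([
  {"dx": 0.05, "dy": -0.99, "dz": 0, "spin": 0, "jaw": 0.3},
  {"dx": 0.05, "dy": -0.99, "dz": 0, "spin": 0, "jaw": 0.3},
  {"dx": 0.05, "dy": -0.99, "dz": 0, "spin": 0, "jaw": 0.3},
  {"dx": 0.05, "dy": -0.99, "dz": 0, "spin": 0, "jaw": 0.3},
  {"dx": 0.05, "dy": -0.99, "dz": 0, "spin": 0, "jaw": 0.3},
  {"dx": 0.05, "dy": -0.99, "dz": 0, "spin": 0, "jaw": 0.3},
  {"dx": 0.05, "dy": -0.99, "dz": 0, "spin": 0, "jaw": 0.3},
  {"dx": 0.05, "dy": -0.99, "dz": 0, "spin": 0, "jaw": 0.3},
])

```text
t: 1.43
ee_pos: [0.4239, -0.0608, 0.2266]
ee_rot: [-179.9, 0.0, -177.6]
ft_force: [-0.0, 0.3, -0.3]
gripper_width: 0.0641
gripper_force: 0.0
```

Request:
arm_command([
  {"dx": 0.005, "dy": -0.88, "dz": -0.4, "spin": 0, "jaw": 0.3},
  {"dx": 0.005, "dy": -0.88, "dz": -0.4, "spin": 0, "jaw": 0.3},
  {"dx": 0.005, "dy": -0.88, "dz": -0.4, "spin": 0, "jaw": 0.3},
  {"dx": 0.005, "dy": -0.88, "dz": -0.4, "spin": 0, "jaw": 0.3},
  {"dx": 0.005, "dy": -0.88, "dz": -0.4, "spin": 0, "jaw": 0.3},
  {"dx": 0.005, "dy": -0.88, "dz": -0.4, "spin": 0, "jaw": 0.3},
  {"dx": 0.005, "dy": -0.88, "dz": -0.4, "spin": 0, "jaw": 0.3},
  {"dx": 0.005, "dy": -0.88, "dz": -0.4, "spin": 0, "jaw": 0.3},
])

```text
t: 2.1
ee_pos: [0.4241, -0.3238, 0.1031]
ee_rot: [179.9, -0.1, -177.6]
ft_force: [-0.5, 0.3, -0.0]
gripper_width: 0.0644
gripper_force: 0.0
```

Request:
arm_command([
  {"dx": 0.005, "dy": 0, "dz": -0.1, "spin": 0, "jaw": 0.3},
  {"dx": 0.005, "dy": 0, "dz": -0.2, "spin": 0, "jaw": 0.3},
  {"dx": 0.005, "dy": 0, "dz": -0.28, "spin": 0, "jaw": 0.3},
  {"dx": 0.005, "dy": 0, "dz": -0.315, "spin": 0, "jaw": 0.3},
  {"dx": 0.005, "dy": 0, "dz": -0.315, "spin": 0, "jaw": 0.3},
])

```text
t: 2.52
ee_pos: [0.4256, -0.3175, 0.0099]
ee_rot: [179.8, -0.2, -177.3]
ft_force: [-0.8, 0.6, 0.8]
gripper_width: 0.0642
gripper_force: 0.0
```

Request:
arm_command([
  {"dx": 0, "dy": 0, "dz": 0, "spin": 0, "jaw": 1},
  {"dx": 0, "dy": 0, "dz": 0, "spin": 0, "jaw": 1},
  {"dx": 0, "dy": 0, "dz": 0, "spin": 0, "jaw": 1},
  {"dx": 0, "dy": 0, "dz": 0, "spin": 0, "jaw": 1},
  {"dx": 0, "dy": 0, "dz": 0, "spin": 0, "jaw": 1},
  {"dx": 0, "dy": 0, "dz": 0, "spin": 0, "jaw": 1},
  {"dx": 0, "dy": 0, "dz": 0, "spin": 0, "jaw": 1},
  {"dx": 0, "dy": 0, "dz": 0, "spin": 0, "jaw": 1},
], squeeze=20)

```text
t: 3.18
ee_pos: [0.4269, -0.3196, 0.0125]
ee_rot: [-180.0, 0.0, -177.3]
ft_force: [-0.7, -2.0, 0.7]
gripper_width: 0.0156
gripper_force: 0.4
```

Request:
arm_command([
  {"dx": 0, "dy": 0, "dz": 0, "spin": 0, "jaw": 1},
  {"dx": 0, "dy": 0, "dz": 0, "spin": 0, "jaw": 1},
  {"dx": 0, "dy": 0.03, "dz": 0, "spin": 0, "jaw": 1},
  {"dx": 0, "dy": 0.09, "dz": 0, "spin": 0, "jaw": 1},
  {"dx": 0, "dy": 0.16, "dz": 0, "spin": 0, "jaw": 1},
  {"dx": 0, "dy": 0.23, "dz": 0, "spin": 0, "jaw": 1},
  {"dx": 0, "dy": 0.28, "dz": 0, "spin": 0, "jaw": 1},
  {"dx": 0, "dy": 0.3, "dz": 0, "spin": 0, "jaw": 1},
])

```text
t: 3.85
ee_pos: [0.4266, -0.2272, 0.0124]
ee_rot: [180.0, -0.0, -177.2]
ft_force: [-0.7, -2.3, 2.7]
gripper_width: 0.0141
gripper_force: 19.8
```

Request:
arm_command([
  {"dx": 0.01, "dy": 0.05, "dz": 0, "spin": -0.002, "jaw": 1},
  {"dx": 0.03, "dy": 0.15, "dz": 0, "spin": -0.004, "jaw": 1},
  {"dx": 0.05, "dy": 0.25, "dz": 0, "spin": -0.006, "jaw": 1},
  {"dx": 0.07, "dy": 0.36, "dz": 0, "spin": -0.008, "jaw": 1},
  {"dx": 0.08, "dy": 0.47, "dz": 0, "spin": -0.01, "jaw": 1},
  {"dx": 0.09, "dy": 0.57, "dz": 0, "spin": -0.01, "jaw": 1},
  {"dx": 0.1, "dy": 0.64, "dz": 0, "spin": -0.01, "jaw": 1},
  {"dx": 0.1, "dy": 0.67, "dz": 0, "spin": -0.01, "jaw": 1},
])

```text
t: 4.52
ee_pos: [0.4571, -0.0261, 0.0124]
ee_rot: [180.0, 0.0, -179.0]
ft_force: [-0.8, -3.9, 3.0]
gripper_width: 0.0138
gripper_force: 20.0
```

Run:
```python
from h import *
import pickle
s=shot('top','top1');pickle.dump(s,open('s1.pkl','wb'))
a=cv2.resize(np.uint8(255*(s['pixels'][170:320,230:410]/255.)**.6),None,fx=4,fy=4,interpolation=cv2.INTER_CUBIC)
cv2.imwrite('pics/c4.png',a);print(r.observe()['ee_pos'])
```

```text
[ 0.45678161 -0.025847    0.01233169]
```

View pics/c4.png

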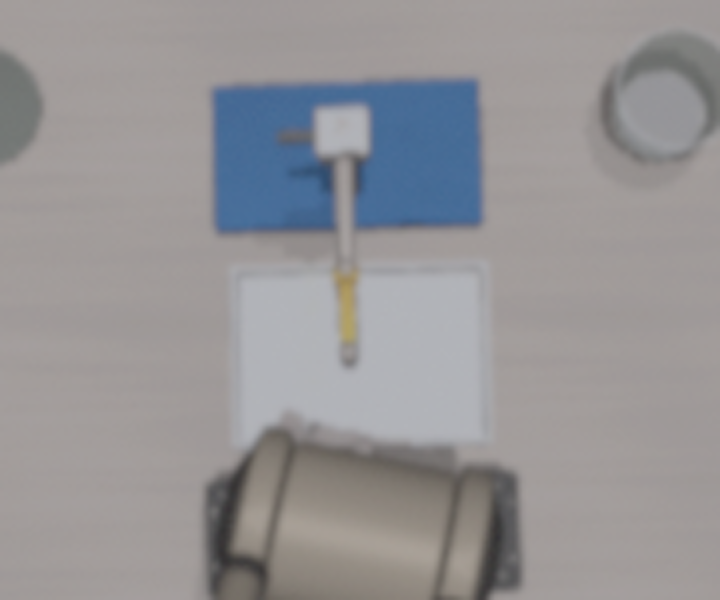

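Tray rim corners in c4 are (232,268),(488,262),(490,441),(234,446); the tray sits square under the hook.

Run:
```python
from h import *
import pickle
t=pickle.load(open('s1.pkl','rb'))
c=lambda U,V:((U+.5)/4-.5+230,(V+.5)/4-.5+170)
P=np.array([onz(t,*c(*p),.018)[:2] for p in[(232,268),(488,262),(490,441),(234,446)]])
yv=(P[0]-P[1])+(P[3]-P[2]);print(P,P.mean(0),np.degrees(np.arctan2(-yv[0],yv[1])),'nose',onz(t,*c(348,356),.267))
```

```text
[[ 0.63207632  0.05931247]
 [ 0.6329317  -0.10991568]
 [ 0.51494516 -0.1084109 ]
 [ 0.51455638  0.05925264]] [ 0.57362739 -0.02494037] 0.2115956682549952 nose [ 0.55274871 -0.01999441  0.267     ]
```

Request:
arm_command([
  {"dx": 0.005, "dy": 0.01, "dz": 0, "spin": 0.001, "jaw": 1},
  {"dx": 0.01, "dy": 0.017, "dz": 0, "spin": 0.002, "jaw": 1},
  {"dx": 0.01, "dy": 0.017, "dz": 0, "spin": 0.002, "jaw": 1},
  {"dx": 0.01, "dy": 0.017, "dz": 0, "spin": 0.002, "jaw": 1},
  {"dx": 0.01, "dy": 0.017, "dz": 0, "spin": 0.002, "jaw": 0.3},
  {"dx": 0.01, "dy": 0.017, "dz": 0, "spin": 0.002, "jaw": 0.3},
  {"dx": 0.01, "dy": 0.017, "dz": 0, "spin": 0.002, "jaw": 0.3},
  {"dx": 0.01, "dy": 0.017, "dz": 0, "spin": 0.002, "jaw": 0.3},
])

```text
t: 5.23
ee_pos: [0.4596, -0.0236, 0.012]
ee_rot: [180.0, -0.0, -178.8]
ft_force: [0.4, -0.0, 0.2]
gripper_width: 0.0357
gripper_force: 0.0
```

Request:
arm_command([
  {"dx": 0, "dy": 0, "dz": 0, "spin": 0, "jaw": 0.3},
  {"dx": 0, "dy": 0, "dz": 0.1, "spin": 0, "jaw": 0.3},
  {"dx": -0.05, "dy": 0, "dz": 0.25, "spin": 0, "jaw": 0.3},
  {"dx": -0.1, "dy": 0, "dz": 0.4, "spin": 0, "jaw": 0.3},
  {"dx": -0.1, "dy": 0.1, "dz": 0.55, "spin": 0, "jaw": 0.3},
  {"dx": -0.1, "dy": 0.2, "dz": 0.7, "spin": 0, "jaw": 0.3},
  {"dx": -0.1, "dy": 0.3, "dz": 0.7, "spin": -0.03, "jaw": 0.3},
  {"dx": -0.1, "dy": 0.4, "dz": 0.7, "spin": -0.06, "jaw": 0.3},
])

```text
t: 5.9
ee_pos: [0.4314, 0.0945, 0.2259]
ee_rot: [179.9, 0.4, 170.2]
ft_force: [1.1, -0.1, 0.2]
gripper_width: 0.0646
gripper_force: 0.0
```

Request:
arm_command([
  {"dx": 0.483, "dy": 0.55, "dz": 0, "spin": -0.377, "jaw": 0.3},
  {"dx": 0.483, "dy": 0.55, "dz": 0, "spin": -0.377, "jaw": 0.3},
  {"dx": 0.483, "dy": 0.55, "dz": 0, "spin": -0.377, "jaw": 0.3},
  {"dx": 0.483, "dy": 0.55, "dz": 0, "spin": -0.377, "jaw": 0.3},
  {"dx": 0.483, "dy": 0.55, "dz": 0, "spin": -0.377, "jaw": 0.3},
  {"dx": 0.483, "dy": 0.55, "dz": 0, "spin": -0.377, "jaw": 0.3},
  {"dx": 0.483, "dy": 0.55, "dz": 0, "spin": -0.377, "jaw": 0.3},
  {"dx": 0.483, "dy": 0.55, "dz": 0, "spin": -0.377, "jaw": 0.3},
])

```text
t: 6.57
ee_pos: [0.5749, 0.26, 0.2203]
ee_rot: [-179.9, -0.0, 113.3]
ft_force: [-0.1, -1.2, 0.6]
gripper_width: 0.0644
gripper_force: 0.0
```

Request:
arm_command([
  {"dx": 0, "dy": 0, "dz": -0.03, "spin": -0.06, "jaw": 0.3},
  {"dx": 0, "dy": 0, "dz": -0.05, "spin": -0.06, "jaw": 0.3},
  {"dx": 0, "dy": 0, "dz": -0.05, "spin": -0.06, "jaw": 0.3},
])

```text
t: 6.82
ee_pos: [0.574, 0.2588, 0.2049]
ee_rot: [-179.8, 0.0, 102.7]
ft_force: [-0.0, -0.3, -0.2]
gripper_width: 0.0642
gripper_force: 0.0
```

Run:
```python
from h import *
s=shot('top','top2');t=shot('side','side2')
A=cv2.resize(np.uint8(255*(t['pixels'][100:270,200:400]/255.)**.6),None,fx=3,fy=3,interpolation=cv2.INTER_CUBIC)
cv2.imwrite('pics/c5.png',A);o=r.observe();print(o['ee_pos'],o['ee_rot'])
```

```text
[0.5745889  0.25888936 0.20643729] [-1.79950310e+02  6.79366075e-03  1.02913212e+02]
```

View pics/c5.png

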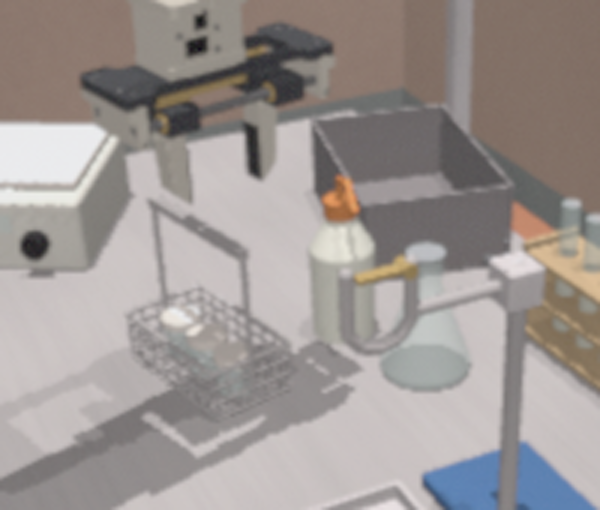

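The fingers straddle the near half of the bar in side view (fingertips at (180,195) and (258,170), bar (155,205)–(245,250)). Next: descend and grip.

Request:
arm_command([
  {"dx": 0.005, "dy": 0, "dz": -0.08, "spin": 0, "jaw": 0.3},
  {"dx": 0.005, "dy": 0, "dz": -0.16, "spin": 0, "jaw": 0.3},
  {"dx": 0.005, "dy": 0, "dz": -0.23, "spin": 0, "jaw": 0.3},
  {"dx": 0.005, "dy": 0, "dz": -0.25, "spin": 0, "jaw": 0.3},
  {"dx": 0.005, "dy": 0, "dz": -0.25, "spin": 0, "jaw": 0.8},
  {"dx": 0.005, "dy": 0, "dz": -0.25, "spin": 0, "jaw": 0.8},
  {"dx": 0.005, "dy": 0, "dz": -0.25, "spin": 0, "jaw": 1},
  {"dx": 0.005, "dy": 0, "dz": -0.25, "spin": 0, "jaw": 1},
], squeeze=50)

```text
t: 7.58
ee_pos: [0.5772, 0.2593, 0.1335]
ee_rot: [179.8, -0.0, 102.8]
ft_force: [0.5, -0.1, 0.7]
gripper_width: 0.0422
gripper_force: 0.0
```

Request:
arm_command([
  {"dx": 0, "dy": 0, "dz": 0, "spin": 0, "jaw": 1},
  {"dx": 0, "dy": 0, "dz": 0, "spin": 0, "jaw": 1},
  {"dx": 0, "dy": 0, "dz": 0, "spin": 0, "jaw": 1},
  {"dx": 0, "dy": 0, "dz": 0, "spin": 0, "jaw": 1},
  {"dx": 0, "dy": 0, "dz": 0, "spin": 0, "jaw": 1},
  {"dx": 0, "dy": 0, "dz": 0, "spin": 0, "jaw": 1},
])

```text
t: 8.08
ee_pos: [0.5765, 0.2589, 0.1318]
ee_rot: [180.0, 0.0, 102.8]
ft_force: [1.0, -0.9, 0.1]
gripper_width: 0.0093
gripper_force: 50.0
```

Request:
arm_command([
  {"dx": 0, "dy": 0, "dz": 0.01, "spin": 0, "jaw": 1},
  {"dx": 0, "dy": 0, "dz": 0.04, "spin": 0, "jaw": 1},
  {"dx": 0, "dy": 0, "dz": 0.08, "spin": 0, "jaw": 1},
  {"dx": 0, "dy": 0, "dz": 0.13, "spin": 0, "jaw": 1},
  {"dx": 0, "dy": 0, "dz": 0.18, "spin": 0, "jaw": 1},
  {"dx": 0, "dy": 0, "dz": 0.23, "spin": 0, "jaw": 1},
  {"dx": 0, "dy": 0, "dz": 0.28, "spin": 0, "jaw": 1},
  {"dx": 0, "dy": 0, "dz": 0.33, "spin": 0, "jaw": 1},
])

```text
t: 8.75
ee_pos: [0.5759, 0.2589, 0.2319]
ee_rot: [-180.0, 0.0, 102.8]
ft_force: [0.3, 0.4, -3.4]
gripper_width: 0.0096
gripper_force: 50.0
```

Request:
arm_command([
  {"dx": 0, "dy": 0, "dz": 0.05, "spin": 0, "jaw": 1},
  {"dx": -0.02, "dy": -0.02, "dz": 0.09, "spin": 0, "jaw": 1},
  {"dx": -0.06, "dy": -0.05, "dz": 0.12, "spin": -0.006, "jaw": 1},
  {"dx": -0.12, "dy": -0.1, "dz": 0.13, "spin": -0.012, "jaw": 1},
  {"dx": -0.18, "dy": -0.16, "dz": 0.13, "spin": -0.02, "jaw": 1},
  {"dx": -0.24, "dy": -0.23, "dz": 0.13, "spin": -0.028, "jaw": 1},
  {"dx": -0.29, "dy": -0.3, "dz": 0.13, "spin": -0.036, "jaw": 1},
  {"dx": -0.33, "dy": -0.37, "dz": 0.13, "spin": -0.044, "jaw": 1},
])

```text
t: 9.42
ee_pos: [0.4751, 0.1469, 0.2701]
ee_rot: [-180.0, 0.0, 94.8]
ft_force: [0.2, 0.3, -2.0]
gripper_width: 0.0092
gripper_force: 50.0
```

Request:
arm_command([
  {"dx": 0, "dy": -0.08, "dz": 0, "spin": -0.006, "jaw": 1},
  {"dx": 0, "dy": -0.18, "dz": 0, "spin": -0.012, "jaw": 1},
  {"dx": 0, "dy": -0.29, "dz": 0, "spin": -0.018, "jaw": 1},
  {"dx": 0, "dy": -0.41, "dz": 0, "spin": -0.022, "jaw": 1},
  {"dx": 0, "dy": -0.52, "dz": 0, "spin": -0.022, "jaw": 1},
  {"dx": 0, "dy": -0.61, "dz": 0, "spin": -0.022, "jaw": 1},
  {"dx": 0, "dy": -0.68, "dz": 0, "spin": -0.022, "jaw": 1},
  {"dx": 0, "dy": -0.72, "dz": 0, "spin": -0.022, "jaw": 1},
])

```text
t: 10.08
ee_pos: [0.4764, -0.0704, 0.27]
ee_rot: [-180.0, 0.1, 90.8]
ft_force: [-0.2, -0.6, -2.9]
gripper_width: 0.0092
gripper_force: 50.0
```

Request:
arm_command([
  {"dx": 0, "dy": -0.01, "dz": 0, "spin": 0, "jaw": 1},
  {"dx": 0, "dy": -0.01, "dz": 0, "spin": 0, "jaw": 1},
  {"dx": 0, "dy": -0.01, "dz": 0, "spin": 0, "jaw": 1},
  {"dx": 0, "dy": -0.01, "dz": 0, "spin": 0, "jaw": 1},
])

```text
t: 10.42
ee_pos: [0.4772, -0.0698, 0.2698]
ee_rot: [180.0, -0.0, 91.0]
ft_force: [0.1, -0.2, -2.3]
gripper_width: 0.0093
gripper_force: 50.0
```

Run:
```python
from h import *
import pickle
s=shot('top','top3');t=shot('side','side3');pickle.dump([s,t],open('s3.pkl','wb'))
A=cv2.resize(np.uint8(255*(t['pixels'][100:300,180:440]/255.)**.6),None,fx=3,fy=3,interpolation=cv2.INTER_CUBIC)
cv2.imwrite('pics/c6.png',A);o=r.observe();print(o['ee_pos'],o['ee_rot'],o['t'])
print([proj(t,p) for p in [(.5544,-.02,.267),(.577,-.02,.215),(.473,-.02,.287)]])
```

```text
[ 0.47725073 -0.06987939  0.26977748] [ 1.79996098e+02 -1.37349611e-02  9.09899363e+01] 10.5167
[(np.float64(313.7236135301368), np.float64(188.12513682382706)), (np.float64(324.9798653656145), np.float64(209.33914873846157)), (np.float64(271.7614598014807), np.float64(188.21538017589705))]
```

View pics/c6.png

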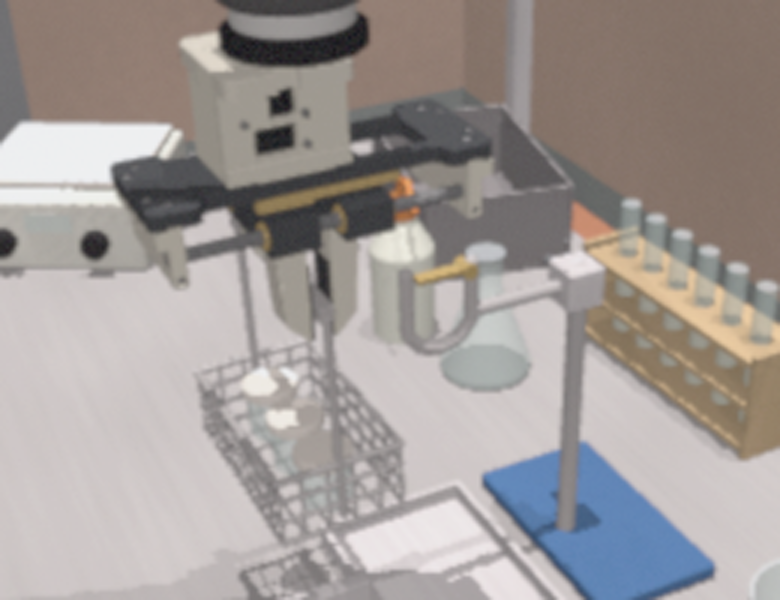

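The basket hangs under the gripper; near upright runs (322,280)→(345,515) in c6 and the hook mouth is at (405–475,270). I'll compare the rim corners with where a level basket would show before moving in.

Run:
```python
from h import *
import pickle
s,t=pickle.load(open('s3.pkl','rb'))
b=np.array([.476,-.017,.288])
for n,o in [('upR top',(0,-.073,0)),('upR rim',(0,-.073,-.1)),('upL rim',(0,.073,-.1)),('rim --',(-.042,-.073,-.1)),('rim +-',(.042,-.073,-.1)),('rim ++',(.042,.073,-.1)),('rim -+',(-.042,.073,-.1))]:
    u,v=proj(t,b+o);print(n,round((u-180)*3),round((v-100)*3))
```

```text
upR top 325 315
upR rim 335 461
upL rim 252 347
rim -- 269 481
rim +- 400 442
rim ++ 310 332
rim -+ 192 362
```

Near rim corner matches; the far end shows about 14 px low, about 4° sag. The bar's middle is then near z 0.284, which is fine for the window. Moving in.

Request:
arm_command([
  {"dx": 0.02, "dy": -0.003, "dz": 0, "spin": 0, "jaw": 1},
  {"dx": 0.06, "dy": -0.007, "dz": 0, "spin": 0, "jaw": 1},
  {"dx": 0.11, "dy": -0.007, "dz": 0, "spin": 0, "jaw": 1},
  {"dx": 0.17, "dy": -0.007, "dz": 0, "spin": 0, "jaw": 1},
  {"dx": 0.23, "dy": -0.007, "dz": 0, "spin": 0, "jaw": 1},
  {"dx": 0.28, "dy": -0.007, "dz": 0, "spin": 0, "jaw": 1},
  {"dx": 0.32, "dy": -0.007, "dz": 0, "spin": 0, "jaw": 1},
  {"dx": 0.337, "dy": -0.007, "dz": 0, "spin": 0, "jaw": 1},
])

```text
t: 11.18
ee_pos: [0.5801, -0.0726, 0.2691]
ee_rot: [180.0, -0.0, 90.9]
ft_force: [-0.6, -0.2, -2.8]
gripper_width: 0.0097
gripper_force: 50.0
```

Request:
arm_command([
  {"dx": 0, "dy": 0, "dz": 0, "spin": 0, "jaw": 1},
  {"dx": 0, "dy": 0, "dz": 0, "spin": 0, "jaw": 1},
  {"dx": 0, "dy": 0, "dz": 0, "spin": 0, "jaw": 1},
])

```text
t: 11.43
ee_pos: [0.5778, -0.0729, 0.2697]
ee_rot: [-180.0, -0.0, 90.9]
ft_force: [0.2, -0.2, -2.8]
gripper_width: 0.0092
gripper_force: 50.0
```

Run:
```python
from h import *
t=shot('side','side4');s=shot('top','top4')
A=cv2.resize(np.uint8(255*(t['pixels'][110:300,210:440]/255.)**.6),None,fx=3,fy=3,interpolation=cv2.INTER_CUBIC)
cv2.imwrite('pics/c7.png',A);o=r.observe();print(o['ee_pos'],o['ee_rot'],o['t'],o['ft_force'])
```

```text
[ 0.57783491 -0.07304262  0.27000594] [1.79993253e+02 4.55183673e-03 9.08903370e+01] 11.5333 [-0.86878323  0.13966259 -2.38753164]
```

View pics/c7.png

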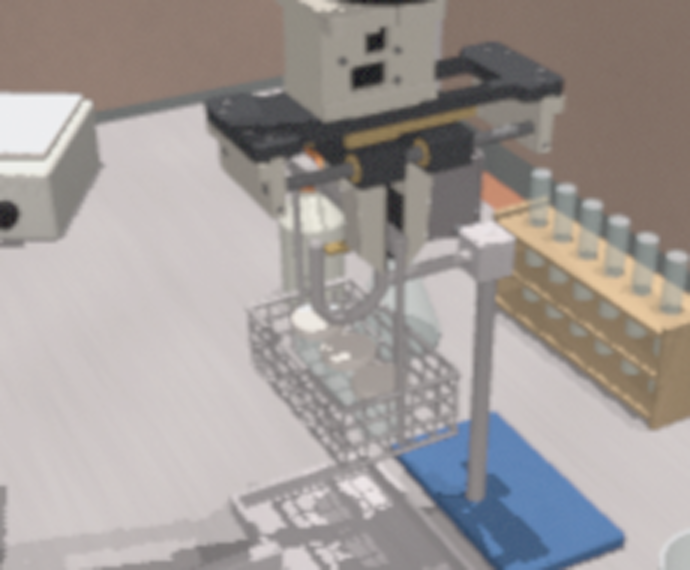

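c7: the hook's nose (316,250) and shank (383,270) lie between bar and rim with the bar above the mouth. Lowering in steps while watching force.

Request:
arm_command([
  {"dx": 0, "dy": 0, "dz": -0.02, "spin": 0, "jaw": 1},
  {"dx": 0, "dy": 0, "dz": -0.04, "spin": 0, "jaw": 1},
  {"dx": 0, "dy": 0, "dz": -0.06, "spin": 0, "jaw": 1},
  {"dx": 0, "dy": 0, "dz": -0.08, "spin": 0, "jaw": 1},
  {"dx": 0, "dy": 0, "dz": -0.1, "spin": 0, "jaw": 1},
  {"dx": 0, "dy": 0, "dz": -0.12, "spin": 0, "jaw": 1},
  {"dx": 0, "dy": 0, "dz": -0.13, "spin": 0, "jaw": 1},
  {"dx": 0, "dy": 0, "dz": -0.13, "spin": 0, "jaw": 1},
])

```text
t: 12.2
ee_pos: [0.5778, -0.073, 0.2299]
ee_rot: [-179.9, -0.0, 90.9]
ft_force: [-2.2, -0.3, 0.4]
gripper_width: 0.0092
gripper_force: 50.0
```

Request:
arm_command([
  {"dx": 0, "dy": 0, "dz": -0.02, "spin": 0, "jaw": 1},
  {"dx": 0, "dy": 0, "dz": -0.04, "spin": 0, "jaw": 1},
  {"dx": 0, "dy": 0, "dz": -0.06, "spin": 0, "jaw": 1},
  {"dx": 0, "dy": 0, "dz": -0.08, "spin": 0, "jaw": 1},
  {"dx": 0, "dy": 0, "dz": -0.09, "spin": 0, "jaw": 1},
  {"dx": 0, "dy": 0, "dz": -0.1, "spin": 0, "jaw": 1},
  {"dx": 0, "dy": 0, "dz": -0.1, "spin": 0, "jaw": 1},
])

```text
t: 12.78
ee_pos: [0.5783, -0.073, 0.1997]
ee_rot: [-180.0, -0.0, 90.9]
ft_force: [-0.6, 0.7, -2.7]
gripper_width: 0.0095
gripper_force: 50.0
```

Request:
arm_command([
  {"dx": 0, "dy": 0, "dz": -0.006, "spin": 0, "jaw": 1},
  {"dx": 0, "dy": 0, "dz": -0.012, "spin": 0, "jaw": 1},
  {"dx": 0, "dy": 0, "dz": -0.012, "spin": 0, "jaw": 1},
  {"dx": 0, "dy": 0, "dz": -0.012, "spin": 0, "jaw": 1},
])

```text
t: 13.12
ee_pos: [0.5786, -0.0731, 0.1974]
ee_rot: [180.0, 0.0, 90.9]
ft_force: [0.4, -0.9, -1.9]
gripper_width: 0.0093
gripper_force: 50.0
```

Run:
```python
from h import *
t=snapshot('side')
def yel(im):
    h=cv2.cvtColor(im,cv2.COLOR_BGR2HSV);m=cv2.inRange(h,(15,110,60),(32,255,255))[170:225,300:350]
    y,x=np.nonzero(m);return len(x),(x.min()+300,x.max()+300,y.min()+170,y.max()+170) if len(x) else 0
for f in('side0','side3','side4'):print(f,yel(cv2.imread(f'pics/{f}.png')))
print(yel(t['pixels']));cv2.imwrite('pics/side5.png',t['pixels']);o=r.observe();print(o['ee_pos'],o['ft_force'])
```

```text
side0 (93, (np.int64(318), np.int64(338), np.int64(185), np.int64(194)))
side3 (91, (np.int64(318), np.int64(338), np.int64(185), np.int64(194)))
side4 (22, (np.int64(318), np.int64(328), np.int64(170), np.int64(194)))
(105, (np.int64(326), np.int64(349), np.int64(189), np.int64(209)))
[ 0.57859137 -0.07314489  0.19741282] [ 0.79011139 -0.17279781 -1.14737743]
```

Run:
```python
import cv2,numpy as np
t=cv2.imread('pics/side5.png')
cv2.imwrite('pics/c8.png',cv2.resize(np.uint8(255*(t[150:290,260:400]/255.)**.6),(600,600),interpolation=cv2.INTER_CUBIC))
```

View pics/c8.png

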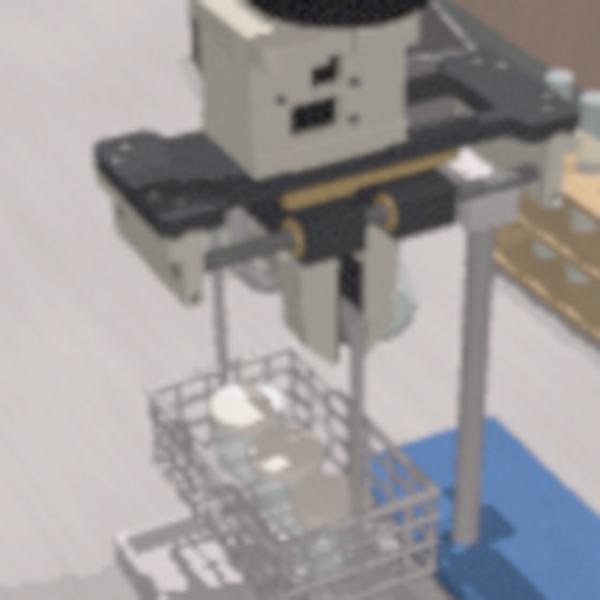

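The gripper hides the gate; basket level-ish over the tray (rim (155,395)–(435,490)). I'll lower until the hook carries the load.

Request:
arm_command([
  {"dx": 0, "dy": 0, "dz": -0.005, "spin": 0, "jaw": 1},
  {"dx": 0, "dy": 0, "dz": -0.01, "spin": 0, "jaw": 1},
  {"dx": 0, "dy": 0, "dz": -0.01, "spin": 0, "jaw": 1},
  {"dx": 0, "dy": 0, "dz": -0.01, "spin": 0, "jaw": 1},
])

```text
t: 13.5
ee_pos: [0.5789, -0.0733, 0.1952]
ee_rot: [179.9, 0.0, 90.9]
ft_force: [-0.2, -2.3, 5.2]
gripper_width: 0.0094
gripper_force: 50.0
```

Request:
arm_command([
  {"dx": 0, "dy": 0, "dz": -0.005, "spin": 0, "jaw": 1},
  {"dx": 0, "dy": 0, "dz": -0.01, "spin": 0, "jaw": 1},
  {"dx": 0, "dy": 0, "dz": -0.01, "spin": 0, "jaw": 1},
  {"dx": 0, "dy": 0, "dz": -0.01, "spin": 0, "jaw": 1},
])

```text
t: 13.83
ee_pos: [0.579, -0.0735, 0.1927]
ee_rot: [179.8, 0.0, 90.9]
ft_force: [-0.5, -0.4, 6.8]
gripper_width: 0.0093
gripper_force: 50.0
```

Request:
arm_command([
  {"dx": 0, "dy": 0, "dz": 0.005, "spin": 0, "jaw": 1},
  {"dx": 0, "dy": 0, "dz": 0.008, "spin": 0, "jaw": 1},
  {"dx": 0, "dy": 0, "dz": 0.008, "spin": 0, "jaw": 1},
  {"dx": 0, "dy": 0, "dz": 0.008, "spin": 0, "jaw": 0.85},
  {"dx": 0, "dy": 0, "dz": 0.008, "spin": 0, "jaw": 0.8},
  {"dx": 0, "dy": 0, "dz": 0.008, "spin": 0, "jaw": 0.75},
  {"dx": 0, "dy": 0, "dz": 0.008, "spin": 0, "jaw": 0.6},
  {"dx": 0, "dy": 0, "dz": 0.008, "spin": 0, "jaw": 0.5},
], squeeze=10)

```text
t: 14.5
ee_pos: [0.5782, -0.073, 0.1934]
ee_rot: [-180.0, -0.0, 90.9]
ft_force: [-0.3, -0.0, -0.4]
gripper_width: 0.0317
gripper_force: 0.0
```

Request:
arm_command([
  {"dx": 0, "dy": 0, "dz": 0, "spin": 0, "jaw": 0.5},
  {"dx": 0, "dy": 0, "dz": 0, "spin": 0, "jaw": 0.5},
  {"dx": 0, "dy": 0, "dz": 0, "spin": 0, "jaw": 0.5},
  {"dx": 0, "dy": 0, "dz": 0, "spin": 0, "jaw": 0.5},
  {"dx": 0, "dy": 0, "dz": 0.02, "spin": 0, "jaw": 0.5},
  {"dx": 0, "dy": 0, "dz": 0.05, "spin": 0, "jaw": 0.5},
  {"dx": 0, "dy": 0, "dz": 0.1, "spin": 0, "jaw": 0.5},
  {"dx": 0, "dy": 0, "dz": 0.15, "spin": 0, "jaw": 0.5},
])

```text
t: 15.17
ee_pos: [0.5783, -0.0731, 0.2397]
ee_rot: [180.0, 0.0, 90.9]
ft_force: [1.2, 0.2, 0.4]
gripper_width: 0.0459
gripper_force: 0.0
```

Request:
arm_command([
  {"dx": 0, "dy": 0, "dz": 0.06, "spin": 0, "jaw": 0.5},
  {"dx": 0, "dy": 0, "dz": 0.14, "spin": 0, "jaw": 0.5},
  {"dx": 0, "dy": 0, "dz": 0.22, "spin": 0, "jaw": 0.5},
  {"dx": -0.05, "dy": 0, "dz": 0.3, "spin": 0, "jaw": 0.5},
  {"dx": -0.15, "dy": -0.1, "dz": 0.35, "spin": 0, "jaw": 0.5},
  {"dx": -0.25, "dy": -0.2, "dz": 0.35, "spin": 0, "jaw": 0.5},
  {"dx": -0.35, "dy": -0.32, "dz": 0.35, "spin": 0, "jaw": 0.5},
  {"dx": -0.45, "dy": -0.45, "dz": 0.35, "spin": 0, "jaw": 0.5},
])

```text
t: 15.83
ee_pos: [0.4522, -0.1956, 0.3452]
ee_rot: [179.9, 0.1, 91.0]
ft_force: [0.8, -0.4, 1.2]
gripper_width: 0.046
gripper_force: 0.0
```

Request:
arm_command([
  {"dx": -0.15, "dy": 0.99, "dz": 0.1, "spin": 0, "jaw": 0.5},
  {"dx": -0.15, "dy": 0.99, "dz": 0.1, "spin": 0, "jaw": 0.5},
  {"dx": -0.15, "dy": 0.99, "dz": 0.1, "spin": 0, "jaw": 0.5},
  {"dx": -0.15, "dy": 0.99, "dz": 0.1, "spin": 0, "jaw": 0.5},
  {"dx": -0.15, "dy": 0.99, "dz": 0.1, "spin": 0, "jaw": 0.5},
  {"dx": -0.15, "dy": 0.99, "dz": 0.1, "spin": 0, "jaw": 0.5},
  {"dx": -0.15, "dy": 0.99, "dz": 0.1, "spin": 0, "jaw": 0.5},
  {"dx": -0.15, "dy": 0.99, "dz": 0.1, "spin": 0, "jaw": 0.5},
])

```text
t: 16.5
ee_pos: [0.4073, 0.1065, 0.3756]
ee_rot: [179.8, -0.1, 91.2]
ft_force: [-0.7, 1.0, -0.2]
gripper_width: 0.0459
gripper_force: 0.0
```

Request:
arm_command([
  {"dx": -0.1, "dy": 0.6, "dz": 0, "spin": 0, "jaw": 0.5},
  {"dx": -0.1, "dy": 0.6, "dz": 0, "spin": 0, "jaw": 0.5},
  {"dx": -0.1, "dy": 0.6, "dz": 0, "spin": 0, "jaw": 0.5},
  {"dx": -0.1, "dy": 0.6, "dz": 0, "spin": 0, "jaw": 0.5},
  {"dx": -0.1, "dy": 0.6, "dz": 0, "spin": 0, "jaw": 0.5},
  {"dx": -0.1, "dy": 0.6, "dz": 0, "spin": 0, "jaw": 0.5},
  {"dx": -0.1, "dy": 0.6, "dz": 0, "spin": 0, "jaw": 0.5},
  {"dx": -0.1, "dy": 0.6, "dz": 0, "spin": 0, "jaw": 0.5},
])

```text
t: 17.17
ee_pos: [0.3789, 0.2811, 0.3739]
ee_rot: [180.0, 0.0, 90.9]
ft_force: [-0.3, -0.6, 0.1]
gripper_width: 0.0456
gripper_force: 0.0
```

Run:
```python
from h import *
t=shot('side','side6');import time
s=shot('top','top6');t2=shot('side','side7')
def yel(im):
    h=cv2.cvtColor(im,cv2.COLOR_BGR2HSV);m=cv2.inRange(h,(15,110,60),(32,255,255))[170:225,300:345]
    y,x=np.nonzero(m);return len(x),(x.min()+300,x.max()+300,y.min()+170,y.max()+170) if len(x) else 0
for f in('side0','side6','side7'):print(f,yel(cv2.imread(f'pics/{f}.png')))
d=cv2.absdiff(t['pixels'],t2['pixels']);print('motion',d[150:330,240:400].max(),d[150:330,240:400].mean())
# predicted level basket in hook (px of side)
b=np.array([.577,-.0197,.215])
for n,o in [('barR',(0,-.073,0)),('barL',(0,.073,0)),('rim--',(-.042,-.073,-.1)),('rim+-',(.042,-.073,-.1)),('rim-+',(-.042,.073,-.1)),('rim++',(.042,.073,-.1))]:print(n,np.round(proj(t,b+o),1))
h=np.hstack
A=cv2.resize(t['pixels'][150:330,240:400],(533,600),interpolation=cv2.INTER_CUBIC)
cv2.imwrite('pics/c9.png',A);print(r.observe()['ee_pos'])
# beaker/bottle/flask shifts vs start, top view
a=cv2.imread('pics/top0.png');e=cv2.absdiff(a,s['pixels']).max(2)
for n,(x0,x1,y0,y1) in dict(bottle=(165,212,190,222),flask=(208,242,178,212),beaker=(380,415,178,214),clamp=(412,492,192,226)).items():print(n,(e[y0:y1,x0:x1]>25).mean())
```

```text
side0 (93, (np.int64(318), np.int64(338), np.int64(185), np.int64(194)))
side6 (93, (np.int64(318), np.int64(338), np.int64(185), np.int64(194)))
side7 (94, (np.int64(318), np.int64(338), np.int64(185), np.int64(194)))
motion 44 1.0837152777777779
barR [342.7 227.4]
barL [309.3 193.4]
rim-- [322.9 276.8]
rim+- [360.9 264.4]
rim-+ [293.2 238.5]
rim++ [327.8 228.6]
[0.37905529 0.28081331 0.37387823]
bottle 0.0
flask 0.0
beaker 0.0
clamp 0.0
```

The gate's image is identical to its shut state and the neighbours haven't moved. The picture allowance is used up, so I'll check the bar, uprights and tray numerically.

Run:
```python
from h import *
t=snapshot('side');im=t['pixels'];s=snapshot('top')
ref=cv2.imread('pics/side0.png')
def prof(row,a,b):
    d=im[row,a:b].astype(int).sum(1)-ref[row,a:b].astype(int).sum(1); return d
b=np.array([.577,-.0197,.215])
for dz in(-.02,-.04,-.06,-.08):
    for sg,nm in((-1,'R'),(1,'L')):
        u,v=proj(t,b+[0,sg*.073,dz]);v=int(round(v));a=int(u)-12
        d=prof(v,a,a+25);print(nm,dz,'pred',round(u,1),'row',v,'dark cols',[(a+i,int(x)) for i,x in enumerate(d) if abs(x)>40])
# bar: vertical profiles at bar points
for y in(-.055,-.04,.03,.05):
    u,v=proj(t,b+[0,y,0]);u=int(round(u));a=int(v)-12
    d=im[a:a+25,u].astype(int).sum(1)-ref[a:a+25,u].astype(int).sum(1);print('bar',y,'pred',round(v,1),[(a+i,int(x)) for i,x in enumerate(d) if abs(x)>40])
p=cv2.imread('pics/side6.png');q=cv2.absdiff(p,im).max(2)[150:330,240:400];print('moved px',(q>30).sum())
# tray shift since placing, top view, right and left rim
o=cv2.imread('pics/top1.png')
for n,(x0,x1,y0,y1) in dict(right=(344,360,232,284),left=(280,296,232,275)).items():
    A=o[y0:y1,x0:x1].min(2).astype(int).mean(0);B=s['pixels'][y0:y1,x0:x1].min(2).astype(int).mean(0);print(n,A.round().astype(int),B.round().astype(int))
```

```text
R -0.02 pred 342.6 row 236 dark cols [(330, -108), (331, -68), (341, -93), (342, -199), (343, -214), (344, -169), (345, -62)]
L -0.02 pred 309.6 row 202 dark cols [(308, -42), (309, -97), (310, -106), (311, -80), (318, 95), (319, 137), (320, 141), (321, 125)]
R -0.04 pred 342.5 row 245 dark cols [(330, -149), (331, -185), (332, -78), (333, -60), (334, -105), (335, -138), (336, -90), (338, -52), (339, -96), (340, -102), (341, -159), (342, -212), (343, -211), (344, -132)]
L -0.04 pred 309.9 row 210 dark cols [(309, -70), (310, -105), (311, -92), (321, -74)]
R -0.06 pred 342.4 row 254 dark cols [(330, -53), (331, -56), (332, -56), (333, -61), (334, -79), (335, -135), (336, -132), (337, -119), (338, -148), (339, -187), (340, -219), (341, -226), (342, -218), (343, -215), (344, -197), (345, -125), (346, -50), (347, -58), (348, -60), (350, 69), (351, 55)]
L -0.06 pred 310.2 row 218 dark cols [(309, -88), (310, -167), (311, -146), (312, -47)]
R -0.08 pred 342.3 row 262 dark cols [(330, 122), (331, 171), (332, 177), (333, 183), (334, 179), (335, 110), (337, -55), (338, -67), (339, -59), (341,
[... 167 characters left out ...]
.055 pred 222.7 [(217, 51), (218, 101), (219, 120), (220, 119), (221, 112), (222, 69), (224, -129), (225, -150), (226, -109), (227, -49)]
bar -0.04 pred 218.9 [(213, 49), (214, 58), (215, 73), (216, 129), (217, 129), (218, 80), (220, -127), (221, -155), (222, -124), (223, -55)]
bar 0.03 pred 202.5 [(199, 54), (200, 89), (201, 99), (202, 95), (203, 77), (205, -60), (206, -81), (207, -77)]
bar 0.05 pred 198.2 []
moved px 40
right [135 135 135 135 134 130 124 124 122 117 113 112 112 112 112 112] [106 105 111 116 120 123 124 120 115 113 113 113 113 113 113 113]
left [109 109 109 109 109 110 111 117 122 121 128 134 135 135 135 136] [110 109 109 108 108 111 115 112 103  92  92 104 114 119 121 121]
```

Bar and uprights sit within about 1 px of the seated, level prediction and the tray edges haven't moved. A short wait to settle, then hand in.

Request:
arm_command([
  {"dx": 0, "dy": 0, "dz": 0, "spin": 0, "jaw": 0.5},
  {"dx": 0, "dy": 0, "dz": 0, "spin": 0, "jaw": 0.5},
  {"dx": 0, "dy": 0, "dz": 0, "spin": 0, "jaw": 0.5},
  {"dx": 0, "dy": 0, "dz": 0, "spin": 0, "jaw": 0.5},
  {"dx": 0, "dy": 0, "dz": 0, "spin": 0, "jaw": 0.5},
  {"dx": 0, "dy": 0, "dz": 0, "spin": 0, "jaw": 0.5},
  {"dx": 0, "dy": 0, "dz": 0, "spin": 0, "jaw": 0.5},
  {"dx": 0, "dy": 0, "dz": 0, "spin": 0, "jaw": 0.5},
])

```text
t: 18.08
ee_pos: [0.3786, 0.282, 0.3735]
ee_rot: [180.0, 0.0, 90.9]
ft_force: [0.8, -1.3, 0.5]
gripper_width: 0.046
gripper_force: 0.0
```

Run:
```python
from h import *
a=snapshot('side')['pixels']
for i in range(3): snapshot('side')
b=snapshot('side')['pixels'];print((cv2.absdiff(a,b).max(2)[150:330,240:400]>30).sum())
print(job_done())
```

```text
2
the job is handed in; nothing more can be done
None
```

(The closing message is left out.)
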